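Stroke the board slide and park it on the tight spot

ROBOT

A 6-joint arm with a two-finger parallel gripper is mounted at the origin on the work surface. World frame = base frame: x ahead of the robot, y to its left, z up, the work surface at z = 0. Lengths are in mm, angles in rad, forces in N, time in s.
With the tool pointing down it reaches from about 350 to 975 mm from the base axis. Payload 7.1 kg.
Tool frame: the origin (TCP) lies between the finger pads; the fingertips stand 8 mm ahead of it and the grasp point (between the pads) lies 11 mm behind it (ctrl.tips_ahead is the distance from the TCP to the fingertips, in mm); y points along the fingers, z is the direction in which the jaws open and shut, and the axes are right-handed (so a half turn about y gives the same grasp; the last joint's range is limited). The gripper opens to 88 mm and grips with 3 to 60 N. Pads are 20 mm wide; open, the fingers measure 115 mm over their backs; the gripper's body (75 mm by 178 mm) begins 61 mm behind the grasp point.
Start: joints at [1.27, 0.423, 1.63, -0, 1.089, -0.019], TCP at [173.771, 600.34, 230.675] pointing down, gripper open.
Joint ranges: [-3, 3], [-0.9, 2.11], [0.09, 2.58], [-1.31, 4.45], [0.11, 2.69], [-2.54, 2.54]. Speed limits (rad/s): [2.39, 2.39, 3.01, 3.14, 3.14, 3.14].

INTERFACE

Orientations are given as a rotation vector (axis times angle).
In Python, from workcell import ctrl gives the robot as it stands.
- The arm moves only by the shell command python3 -m creep 'ROWS'. ROWS is JSON, a list of rows, each an object of numbers: "tx", "ty", "tz": the shift along the world's x, y, z in mm; "rx", "ry", "rz": the turn, a rotation vector about the world's x, y, z in rad; "fingers": the closure in counts, from 0 (fully open) to 255 (shut). A call has 1 to 10 rows; each row is the pose to reach, as a shift and turn from the pose commanded when the call began; what a row does not reach only later rows make up. A row lasts 1/8 s, in which the tool goes at most 62.5 mm and 10.7 degrees, less where a joint would pass 70% of its speed; a pose out of reach is approached as far as the arm can. A call with a gripper value outside its range is refused whole. The fingers move at their own pace and stop on an object; the grip force is fixed at half the most. Time passes only in rows, so rows that repeat a pose let the fingers close. It gives the time, the measured TCP pose, the force and the opening at its end, in the units of the state.
- ctrl.get_obs(): the state, without advancing time (a new reading comes with each control period).
- ctrl.get_image(name): name is "scene" or "top" or "wrist"; returns a dict with "pixels" (480x640x3 uint8, blue, green, red), "intrinsics" (3x3 intrinsics, pixels), "k1" (the pictures are not rectified: a ray, as slopes to the right and down, at radius r is drawn at 1 + k1 r^2 times it, then the intrinsics apply), "rvec" (rotation vector, rad) and "tvec" (3), from world to camera coordinates, as OpenCV has them. Camera axes: x right, y down, z forward; pixel columns grow to the right and rows downward; lengths in mm; the calibration is good to about 2 mm. A picture is of the moment at which its call begins. There is no depth.
- ctrl.close_job(): hands the job in, once; it reports no verdict.
The state is a dict: "t": time; "qpos": joint angles; "qvel": joint speeds; "joint_torque": joint torques, N m; "ee_pos": TCP position; "orientation": TCP orientation; "ft_force": force on the tool from outside, world axes, zero at the start; "moment": the same for the moment, N m; "width": finger opening in mm.
Only numpy, scipy, OpenCV 4.12 (cv2) and the standard library are available. Lean on these libraries where they do the work, as an engineer would, in place of code of your own. Each camera call takes 0.05 s, during which the arm holds its last target.

TASK

The board slide on the bench binds somewhere along its travel. Take the carriage by its black knob and stroke it gently right up against the stop at the red end, then through its full travel right up against the stop at the blue end, feeling for the one spot where it drags; then bring it back, leave it parked in the middle of that tight spot, and let go. Do not shove the stops hard, and leave the solder spool, the cup and the screwdriver where they are.

Things in the scene. Friction and masses are not known exactly. Their poses are not given: they have to be found in the camera images.
- slide: aluminium base plate of the slide, fixed to the bench, 90 x 360 x 10 mm; origin at the centre of its underside on the bench; its y axis is the direction of travel (towards the red end), x points across the travel to the side where the circuit board sits, z up
- track: steel guide bar, 22 x 300 mm, top 30 mm above the bench; origin and axes coincide with slide. A hidden proud spot in it, centred within 45 mm either side of its middle, presses up under the carriage's middle: about 15 N when the carriage is centred on it, nothing from 14 mm off. It cannot be seen, only felt as drag (see carriage); it does not push a parked carriage away
- red_end: red end block, 60 x 22 x 45 mm (top 55 mm above the bench), 164 mm from the slide's middle towards +y; origin at the bench under its centre. Carries an inward set screw, 42 mm above the bench, with a springy rubber nose (about 4 N per mm) that stops the carriage. The screw is set differently each time: the carriage's origin is 70 to 95 mm from the slide's middle when it meets the nose
- blue_end: blue end block, the same at the -y end, 164 mm from the slide's middle; the carriage's origin is 70 to 95 mm from the slide's middle when it meets its nose
- carriage: grey carriage, 56 x 60 (along travel) x 24 mm, top 56 mm above the bench; slides only along the slide's y axis. Origin at bench height under the knob's axis, axes as slide. Drag while moving about 2 N, rising to about 8 to 12 N on the tight spot (at rest it relaxes); either way the drag is greatest some 5 mm before the spot's centre and falls off quickly past it
- knob (a point): grip point of the upright black round knob on the carriage, 24 mm diameter, 58 mm tall (66 to 124 mm above the bench, a 16 mm neck below); this point is on its axis, 102 mm above the bench. On its +x side the carriage bears a holder with a red circuit board, out to 105 mm, 94 mm along the travel, parts up to 74 mm above the bench from 45 mm out
- spool_mid (a point): bystander: red solder spool, 54 mm diameter, 40 mm high, standing upright; point at its centre
- cup_mid (a point): bystander: black cup, 72 mm across, 80 mm high; point at its centre
- driver_grip (a point): bystander: orange-handled screwdriver, 150 mm long, 26 mm thick, lying on the bench beside the slide on its -x side (the robot's side); point in its handle

How it is judged:
By the outcome, as a careful person would: the job done as asked, in the order asked, and still so for the second after the job is handed in, with the robot touching nothing.
It also fails if it takes over 64 s, if anything falls off the work surface, if the arm or the gripper's body presses on something with over 40 N, if the wrist force passes 120 N, or if a joint passes its speed limit or range.

## Working session

There is one attempt and no reset: what is moved stays moved. The work goes in short steps, Python scripts to look and compute and a shell command to move; the robot and the scene stay as the last step left them, time stands still between calls to the robot, and variables do not carry over. Pictures are saved under pics/ and viewed, and the job is handed in when it is done.

```bash
mkdir -p pics; python3 - <<'E'
from workcell import ctrl
import cv2
print(ctrl.get_obs())
for n in("scene","top","wrist"):
    im=ctrl.get_image(n); cv2.imwrite(f"pics/{n}0.png",im["pixels"]); print(n,im["intrinsics"],im["k1"],im["rvec"],im["tvec"])
E
```

```text
{'t': 0.0, 'qpos': array([ 1.26999537e+00,  4.23852985e-01,  1.63069488e+00, -8.66162784e-06,
        1.08855432e+00, -1.89844278e-02]), 'qvel': array([-0.00072345,  0.00161338,  0.0009256 , -0.00064547,  0.00098404,
        0.00016166]), 'joint_torque': array([ 4.40303207e-03, -5.44618857e+01, -2.73676014e+01,  6.45038788e-02,
        2.28476065e-02, -1.22327438e-04]), 'ee_pos': array([173.62200608, 599.84067764, 229.8921699 ]), 'orientation': array([-1.5609474 ,  0.22143126, -0.22106456]), 'ft_force': array([-0.03246383, -0.08457088,  0.25478462]), 'moment': array([-0.0202358 ,  0.00556525, -0.02422324]), 'width': 87.6584218884189}
scene [[476.11005283   0.         314.75549012]
 [  0.         476.11005283 231.48733763]
 [  0.           0.           1.        ]] 0.03387292945351936 [ 2.51332173  0.85732932 -0.21795442] [-504.68412963 -279.76861992  984.48696635]
top [[483.87732264   0.         317.91907289]
 [  0.         483.87732264 237.02535268]
 [  0.           0.           1.        ]] -0.12096210917786522 [ 2.11430101 -2.13174825  0.12208426] [ 42.77182272 642.81551286 717.53169002]
wrist [[411.63212537   0.         317.08631433]
 [  0.         411.63212537 241.19289215]
 [  0.           0.           1.        ]] -0.00967331660543444 [-2.32191353 -1.74695791 -0.24738309] [-624.40702273  -34.48952677  390.25753022]
```

View pics/scene0.png

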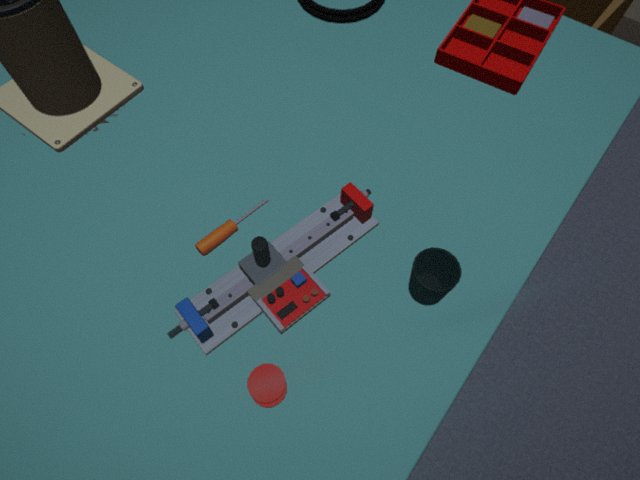

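View pics/top0.png

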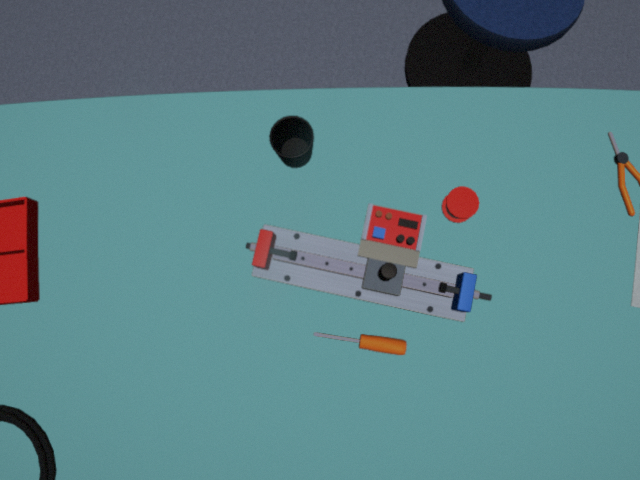

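View pics/wrist0.png

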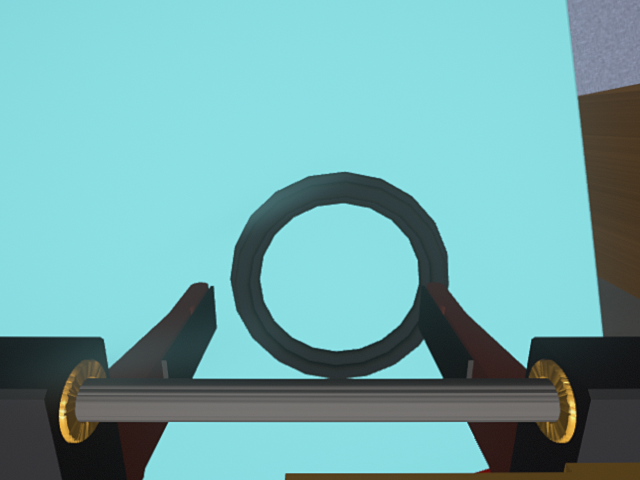

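The scene and top views show the slide, with the red end at top px (264,248), the blue end at (465,292) and the knob at about (388,270). The driver is at (383,344), the spool at (460,204) and the cup at (292,140). I'll zoom in to get precise pixels.

```bash
python3 - <<'E'
import cv2
a=cv2.imread("pics/top0.png")[190:350,235:505]; cv2.imwrite("pics/topz.png",cv2.resize(a,None,fx=2.96,fy=2.96,interpolation=cv2.INTER_CUBIC))
a=cv2.imread("pics/scene0.png")[170:370,150:400]; cv2.imwrite("pics/scenez.png",cv2.resize(a,None,fx=3,fy=3,interpolation=cv2.INTER_CUBIC))
E
```

```text
(no output)
```

View pics/topz.png

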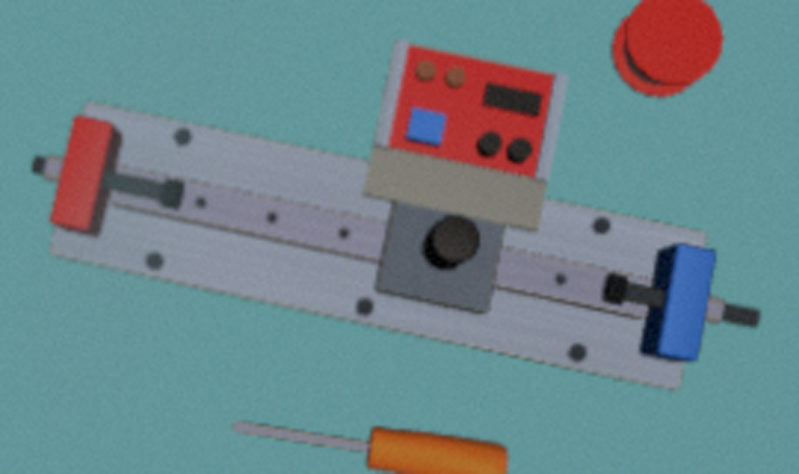

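View pics/scenez.png

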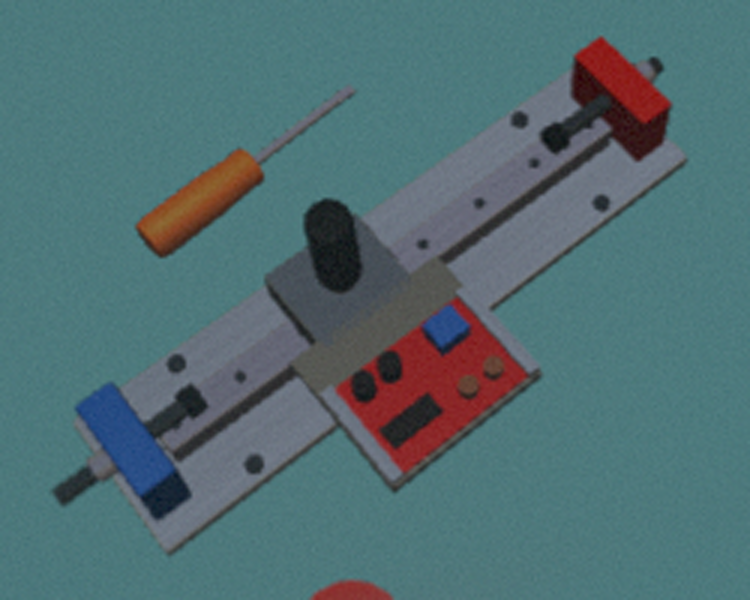

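```bash
cat > h.py <<'E'
import numpy as np, cv2, json
from workcell import ctrl
from scipy.optimize import least_squares
def dist(im): return np.array([im["k1"],0,0,0,0.])
def proj(im,P):
    return cv2.projectPoints(np.asarray(P,float).reshape(-1,3),im["rvec"],im["tvec"],im["intrinsics"],dist(im))[0].reshape(-1,2)
def back(im,uv,z):
    n=cv2.undistortPoints(np.array([[uv]],float),im["intrinsics"],dist(im))[0,0]
    R=cv2.Rodrigues(im["rvec"])[0]; c=-R.T@np.ravel(im["tvec"]); d=R.T@np.array([*n,1]); return c+d*(z-c[2])/d[2]
E
python3 - <<'E'
from h import *
T=ctrl.get_image("top");S=ctrl.get_image("scene")
t=lambda u,v:(u/2.96+235,v/2.96+190)
s=lambda u,v:(u/3+150,v/3+170)
obs=[(T,(45,180,10,0),t(87,101)),(T,(-45,180,10,0),t(50,255)),(T,(45,-180,10,0),t(707,232)),(T,(-45,-180,10,0),t(677,388)),
(T,(0,0,124,1),t(456,238)),(T,(-28,30,56,1),t(376,291)),(T,(-28,-30,56,1),t(489,312)),
(S,(45,180,10,0),s(686,158)),(S,(45,-180,10,0),s(168,552)),(S,(0,0,124,1),s(330,216)),(S,(-28,-30,56,1),s(268,283))]
def W(p,q):
    x,y,a,k=p; X,Y=q[0],q[1]+q[3]*k
    return [x+np.cos(a)*X-np.sin(a)*Y,y+np.sin(a)*X+np.cos(a)*Y,q[2]]
f=lambda p:np.concatenate([proj(im,W(p,q))[0]-uv for im,q,uv in obs])
g=back(T,(365,270),10);print(g)
r=least_squares(f,[g[0],g[1],0,0],x_scale=[1,1,.01,1]);print(r.x,np.round(r.fun.reshape(-1,2),1))
p=r.x
for n,q in dict(knob=(0,0,102,1),red=(0,164,0,0),blue=(0,-164,0,0)).items(): print(n,W(p,q))
# noses tips
print("travel dir",-np.sin(p[2]),np.cos(p[2]))
def loc(P): d=np.array(P[:2])-p[:2];c,s_=np.cos(p[2]),np.sin(p[2]);return [c*d[0]+s_*d[1],-s_*d[0]+c*d[1]]
print("noseR",loc(back(T,t(183,193),42)),"noseB",loc(back(T,t(606,289),42)))
print("nR S",loc(back(S,s(545,138),42)),"B",loc(back(S,s(204,400),42)))
for n,uv,z in [("spool",(462,202),40),("cup",(291,130),80),("driver",(383,344),13)]: print(n,back(T,uv,z))
E
```

```text
[593.4730651  -38.42214785  10.        ]
[ 5.90889502e+02 -3.33041577e+01 -2.17506812e-01 -3.14990722e+01] [[-1.9 -0.7]
 [-1.6 -0.6]
 [-0.2 -1.2]
 [ 0.6 -0.2]
 [-1.3 -0.9]
 [-1.3 -1.3]
 [-1.4 -0.4]
 [-0.8 -0.2]
 [-2.2  1.6]
 [-2.   1.8]
 [-3.2 -1.7]]
knob [np.float64(584.0921332736971), np.float64(-64.06106461152662), 102]
red [np.float64(626.2800219588605), np.float64(126.83175686154624), 0]
blue [np.float64(555.4989827902539), np.float64(-193.4400722059073), 0]
travel dir 0.215795851123801 0.9764385032544315
noseR [np.float64(1.2957104918445204), np.float64(107.84448852946038)] noseB [np.float64(-2.6513935994520246), np.float64(-124.27049860417625)]
nR S [np.float64(-2.6430799207747526), np.float64(113.48497330312462)] B [np.float64(3.4091506077095133), np.float64(-119.62531866477154)]
spool [ 699.76413603 -196.93743037   40.        ]
cup [811.62696676  78.37614008  80.        ]
driver [472.99211756 -65.30893227  13.        ]
```

```bash
python3 - <<'E'
from h import *
from scipy.spatial.transform import Rotation as R
o=ctrl.get_obs();M=R.from_rotvec(o["orientation"]).as_matrix();print(M.round(3))
j=M[:,2];yj=np.arctan2(j[1],j[0]);yt=np.arctan2(.9764,.2158)
d=(yt-yj+np.pi/2)%np.pi-np.pi/2;print(yj,yt,"rz along travel",d, "across",(d+np.pi)%np.pi-np.pi/2)
print(np.array([584,-64,102-11])-o["ee_pos"])
E
```

```text
[[ 0.961 -0.     0.278]
 [-0.278 -0.001  0.961]
 [-0.    -1.    -0.001]]
1.2889914270226912 1.3532771547981897 rz along travel 0.06428572777549846 across -1.506510599019398
[ 410.30399443 -664.11186997 -139.28544664]
```

```bash
python3 -m creep '[{"tx":40,"ty":-60,"tz":0,"rz":0.06},{"tx":75,"ty":-121,"tz":0,"rz":0.06},{"tx":108,"ty":-174,"tz":0,"rz":0.06},{"tx":140,"ty":-227,"tz":0,"rz":0.06},{"tx":172,"ty":-280,"tz":0,"rz":0.06},{"tx":204,"ty":-333,"tz":0,"rz":0.06},{"tx":236,"ty":-386,"tz":0,"rz":0.06},{"tx":268,"ty":-439,"tz":0,"rz":0.06},{"tx":300,"ty":-492,"tz":0,"rz":0.06},{"tx":332,"ty":-545,"tz":0,"rz":0.06}]'
```

```text
schema error: expected keys tx, ty, tz, rx, ry, rz, fingers
```

All keys are required.

```bash
python3 -m creep '[{"tx":38,"ty":-49,"tz":0,"rx":0,"ry":0,"rz":0.06,"fingers":0},{"tx":75,"ty":-98,"tz":0,"rx":0,"ry":0,"rz":0.06,"fingers":0},{"tx":108,"ty":-151,"tz":0,"rx":0,"ry":0,"rz":0.06,"fingers":0},{"tx":140,"ty":-204,"tz":0,"rx":0,"ry":0,"rz":0.06,"fingers":0},{"tx":172,"ty":-257,"tz":0,"rx":0,"ry":0,"rz":0.06,"fingers":0},{"tx":204,"ty":-310,"tz":0,"rx":0,"ry":0,"rz":0.06,"fingers":0},{"tx":236,"ty":-363,"tz":0,"rx":0,"ry":0,"rz":0.06,"fingers":0},{"tx":268,"ty":-416,"tz":0,"rx":0,"ry":0,"rz":0.06,"fingers":0},{"tx":300,"ty":-469,"tz":0,"rx":0,"ry":0,"rz":0.06,"fingers":0},{"tx":332,"ty":-522,"tz":0,"rx":0,"ry":0,"rz":0.06,"fingers":0}]'
```

```text
t: 1.5
ee_pos: [506.7, 76.4, 230.9]
orientation: [-1.564, 0.174, -0.175]
ft_force: [0.5, 0.1, 0.7]
width: 87.8
```

```bash
python3 -m creep '[{"tx":26,"ty":-48,"tz":0,"rx":0,"ry":0,"rz":0,"fingers":0},{"tx":52,"ty":-96,"tz":-20,"rx":0,"ry":0,"rz":0,"fingers":0},{"tx":78,"ty":-142,"tz":-50,"rx":0,"ry":0,"rz":0,"fingers":0},{"tx":78,"ty":-142,"tz":-50,"rx":0,"ry":0,"rz":0,"fingers":0},{"tx":78,"ty":-142,"tz":-50,"rx":0,"ry":0,"rz":0,"fingers":0}]'
python3 - <<'E'
from h import *
for n in("wrist","top","scene"):
    im=ctrl.get_image(n);a=im["pixels"].copy();cv2.imwrite(f"pics/{n}1.png",a)
    if n=="wrist": print(back(im,(320,240),124),proj(im,[[584,-64,124]]))
E
```

```text
t: 2.12
ee_pos: [583.4, -63.5, 180.5]
orientation: [-1.563, 0.175, -0.174]
ft_force: [0.1, -0.4, -0.0]
width: 88.0
[568.37939061 -58.48637806 124.        ] [[316.35784422 269.10645483]]
```

View pics/wrist1.png

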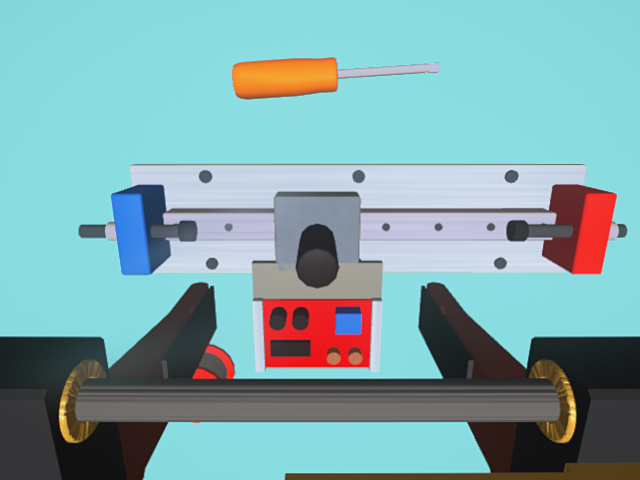

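View pics/scene1.png

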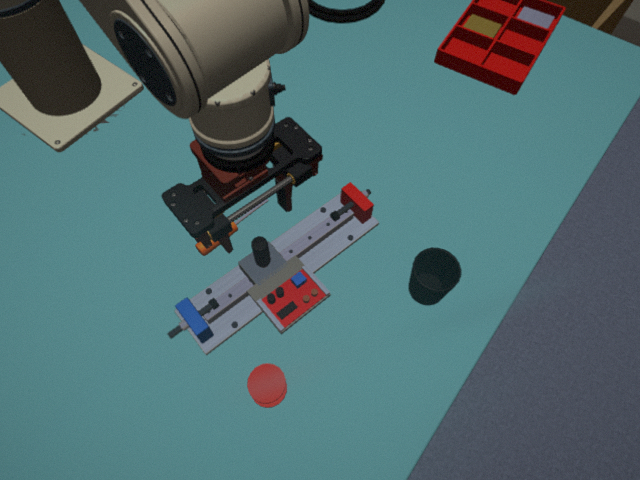

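View pics/top1.png

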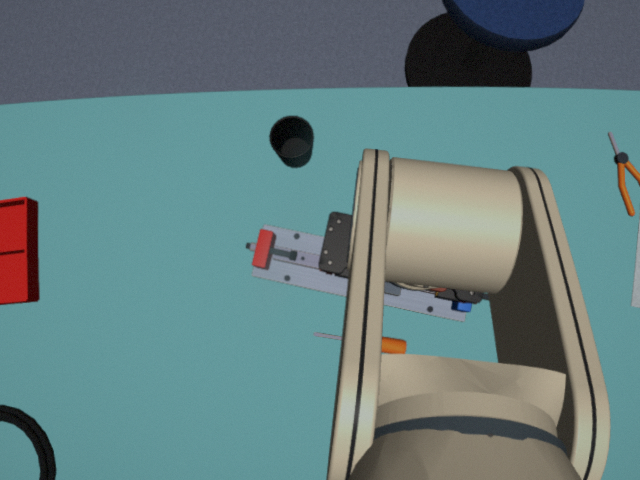

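```bash
python3 - <<'E'
from h import *
im=ctrl.get_image("wrist")
p=[590.89,-33.30,-.2175]
def loc(P): d=np.array(P[:2])-p[:2];c,s_=np.cos(p[2]),np.sin(p[2]);return np.round([c*d[0]+s_*d[1],-s_*d[0]+c*d[1]],1)
print("red nose",loc(back(im,(507,231),42)),"blue",loc(back(im,(197,231),42)),"knob",loc(back(im,(317,268),124)))
for uv in[(131,164),(584,164)]:print(loc(back(im,uv,10)))
for uv in[(274,193),(359,193)]:print(loc(back(im,uv,56)))
E
python3 -m creep '[{"tx":0,"ty":0,"tz":-50,"rx":0,"ry":0,"rz":0,"fingers":0},{"tx":0,"ty":0,"tz":-90,"rx":0,"ry":0,"rz":0,"fingers":0},{"tx":0,"ty":0,"tz":-90,"rx":0,"ry":0,"rz":0,"fingers":60},{"tx":0,"ty":0,"tz":-90,"rx":0,"ry":0,"rz":0,"fingers":140}]'
```

```text
red nose [  1.  110.5] blue [   0.5 -118.6] knob [ -0.1 -30.1]
[ -45.4 -175.5]
[-44.8 179.7]
[-29.9 -59.4]
[-29.8  -1.2]
t: 2.82
ee_pos: [584.7, -63.3, 92.3]
orientation: [-1.564, 0.172, -0.175]
ft_force: [0.0, 0.3, -0.4]
width: 71.6
```

```bash
python3 -m creep '[{"tx":0,"ty":0,"tz":0,"rx":0,"ry":0,"rz":0,"fingers":255},{"tx":0,"ty":0,"tz":0,"rx":0,"ry":0,"rz":0,"fingers":255},{"tx":0,"ty":0,"tz":0,"rx":0,"ry":0,"rz":0,"fingers":255},{"tx":0,"ty":0,"tz":0,"rx":0,"ry":0,"rz":0,"fingers":255},{"tx":0,"ty":0,"tz":0,"rx":0,"ry":0,"rz":0,"fingers":255},{"tx":0,"ty":0,"tz":0,"rx":0,"ry":0,"rz":0,"fingers":255}]'
```

```text
t: 3.58
ee_pos: [583.8, -63.7, 90.7]
orientation: [-1.564, 0.174, -0.174]
ft_force: [-0.9, 0.3, 1.7]
width: 23.8
```

```bash
(python3 -m creep '[{"tx":0.86,"ty":3.9,"tz":0,"rx":0,"ry":0,"rz":0,"fingers":255}]'
python3 -m creep '[{"tx":0.86,"ty":3.9,"tz":0,"rx":0,"ry":0,"rz":0,"fingers":255}]'
python3 -m creep '[{"tx":0.86,"ty":3.9,"tz":0,"rx":0,"ry":0,"rz":0,"fingers":255}]'
python3 -m creep '[{"tx":0.86,"ty":3.9,"tz":0,"rx":0,"ry":0,"rz":0,"fingers":255}]'
python3 -m creep '[{"tx":0.86,"ty":3.9,"tz":0,"rx":0,"ry":0,"rz":0,"fingers":255}]') | grep -v ori
```

```text
t: 3.7
ee_pos: [584.6, -60.0, 90.7]
ft_force: [-0.1, -1.6, 2.1]
width: 23.5
t: 3.82
ee_pos: [585.6, -55.8, 90.7]
ft_force: [-0.9, -2.1, 2.7]
width: 23.8
t: 3.95
ee_pos: [586.5, -51.7, 90.7]
ft_force: [-1.2, -2.0, 2.5]
width: 23.3
t: 4.08
ee_pos: [587.4, -47.7, 90.7]
ft_force: [-0.3, -0.8, 1.9]
width: 23.1
t: 4.2
ee_pos: [588.3, -43.9, 90.7]
ft_force: [-0.2, -1.3, 0.8]
width: 23.8
```

```bash
(python3 -m creep '[{"tx":0.86,"ty":3.9,"tz":0,"rx":0,"ry":0,"rz":0,"fingers":255}]'
python3 -m creep '[{"tx":0.86,"ty":3.9,"tz":0,"rx":0,"ry":0,"rz":0,"fingers":255}]'
python3 -m creep '[{"tx":0.86,"ty":3.9,"tz":0,"rx":0,"ry":0,"rz":0,"fingers":255}]'
python3 -m creep '[{"tx":0.86,"ty":3.9,"tz":0,"rx":0,"ry":0,"rz":0,"fingers":255}]'
python3 -m creep '[{"tx":0.86,"ty":3.9,"tz":0,"rx":0,"ry":0,"rz":0,"fingers":255}]'
python3 -m creep '[{"tx":0.86,"ty":3.9,"tz":0,"rx":0,"ry":0,"rz":0,"fingers":255}]'
python3 -m creep '[{"tx":0.86,"ty":3.9,"tz":0,"rx":0,"ry":0,"rz":0,"fingers":255}]'
python3 -m creep '[{"tx":0.86,"ty":3.9,"tz":0,"rx":0,"ry":0,"rz":0,"fingers":255}]'
python3 -m creep '[{"tx":0.86,"ty":3.9,"tz":0,"rx":0,"ry":0,"rz":0,"fingers":255}]'
python3 -m creep '[{"tx":0.86,"ty":3.9,"tz":0,"rx":0,"ry":0,"rz":0,"fingers":255}]'
python3 -m creep '[{"tx":0.86,"ty":3.9,"tz":0,"rx":0,"ry":0,"rz":0,"fingers":255}]'
python3 -m creep '[{"tx":0.86,"ty":3.9,"tz":0,"rx":0,"ry":0,"rz":0,"fingers":255}]') | grep -v -e ori -e wid
```

```text
t: 4.32
ee_pos: [589.1, -40.0, 90.7]
ft_force: [0.0, -1.5, 2.4]
t: 4.45
ee_pos: [590.0, -36.1, 90.7]
ft_force: [0.6, -2.2, 1.9]
t: 4.58
ee_pos: [590.9, -32.2, 90.7]
ft_force: [0.2, -2.8, 2.0]
t: 4.7
ee_pos: [591.7, -28.3, 90.7]
ft_force: [0.3, -2.3, 1.4]
t: 4.82
ee_pos: [592.6, -24.5, 90.7]
ft_force: [0.3, -4.8, 1.9]
t: 4.95
ee_pos: [593.4, -21.1, 90.7]
ft_force: [-0.0, -5.3, 2.7]
t: 5.08
ee_pos: [594.2, -17.2, 90.7]
ft_force: [-0.7, -7.4, 2.3]
t: 5.2
ee_pos: [595.1, -13.2, 90.7]
ft_force: [-0.2, -5.5, 2.8]
t: 5.32
ee_pos: [596.1, -8.9, 90.7]
ft_force: [0.4, -4.7, 2.8]
t: 5.45
ee_pos: [597.0, -4.8, 90.7]
ft_force: [1.4, -2.5, 1.1]
t: 5.58
ee_pos: [597.9, -0.9, 90.7]
ft_force: [2.9, -3.0, 0.8]
t: 5.7
ee_pos: [598.8, 3.0, 90.7]
ft_force: [2.7, -1.8, 0.6]
```

```bash
(python3 -m creep '[{"tx":1.0,"ty":3.9,"tz":0,"rx":0,"ry":0,"rz":0,"fingers":255}]'
python3 -m creep '[{"tx":1.0,"ty":3.9,"tz":0,"rx":0,"ry":0,"rz":0,"fingers":255}]'
python3 -m creep '[{"tx":1.0,"ty":3.9,"tz":0,"rx":0,"ry":0,"rz":0,"fingers":255}]'
python3 -m creep '[{"tx":0.9,"ty":3.9,"tz":0,"rx":0,"ry":0,"rz":0,"fingers":255}]'
python3 -m creep '[{"tx":0.9,"ty":3.9,"tz":0,"rx":0,"ry":0,"rz":0,"fingers":255}]'
python3 -m creep '[{"tx":0.9,"ty":3.9,"tz":0,"rx":0,"ry":0,"rz":0,"fingers":255}]'
python3 -m creep '[{"tx":0.9,"ty":3.9,"tz":0,"rx":0,"ry":0,"rz":0,"fingers":255}]'
python3 -m creep '[{"tx":0.9,"ty":3.9,"tz":0,"rx":0,"ry":0,"rz":0,"fingers":255}]') | grep -v -e ori -e wid
```

```text
t: 5.82
ee_pos: [599.6, 6.9, 90.7]
ft_force: [2.9, -1.6, 2.1]
t: 5.95
ee_pos: [600.5, 10.7, 90.7]
ft_force: [2.4, -2.6, 2.6]
t: 6.08
ee_pos: [601.4, 14.6, 90.7]
ft_force: [2.6, -2.1, 2.3]
t: 6.2
ee_pos: [602.3, 18.5, 90.7]
ft_force: [1.4, -0.7, 2.4]
t: 6.32
ee_pos: [603.2, 22.4, 90.7]
ft_force: [1.5, -2.4, 3.7]
t: 6.45
ee_pos: [604.0, 26.3, 90.7]
ft_force: [1.8, -1.6, 2.6]
t: 6.58
ee_pos: [604.9, 30.2, 90.7]
ft_force: [1.6, -2.3, 3.4]
t: 6.7
ee_pos: [605.8, 34.1, 90.7]
ft_force: [0.2, -1.1, 4.3]
```

```bash
(python3 -m creep '[{"tx":0.22,"ty":1,"tz":0,"rx":0,"ry":0,"rz":0,"fingers":255},{"tx":0.44,"ty":2,"tz":0,"rx":0,"ry":0,"rz":0,"fingers":255}]'
python3 -m creep '[{"tx":0.22,"ty":1,"tz":0,"rx":0,"ry":0,"rz":0,"fingers":255},{"tx":0.44,"ty":2,"tz":0,"rx":0,"ry":0,"rz":0,"fingers":255}]'
python3 -m creep '[{"tx":0.22,"ty":1,"tz":0,"rx":0,"ry":0,"rz":0,"fingers":255}]'
python3 -m creep '[{"tx":0.22,"ty":1,"tz":0,"rx":0,"ry":0,"rz":0,"fingers":255}]'
python3 -m creep '[{"tx":0.22,"ty":1,"tz":0,"rx":0,"ry":0,"rz":0,"fingers":255}]'
python3 -m creep '[{"tx":0.22,"ty":1,"tz":0,"rx":0,"ry":0,"rz":0,"fingers":255}]') | grep -v -e ori -e wid
```

```text
t: 6.95
ee_pos: [606.2, 35.9, 90.7]
ft_force: [-0.6, -1.0, 5.3]
t: 7.2
ee_pos: [606.6, 37.8, 90.7]
ft_force: [-0.2, -1.6, 4.9]
t: 7.32
ee_pos: [606.8, 38.8, 90.7]
ft_force: [0.3, -1.8, 5.1]
t: 7.45
ee_pos: [607.1, 39.8, 90.7]
ft_force: [-1.1, -1.4, 5.9]
t: 7.58
ee_pos: [607.3, 40.8, 90.7]
ft_force: [0.4, -1.9, 5.1]
t: 7.7
ee_pos: [607.6, 41.8, 90.7]
ft_force: [0.2, -2.3, 6.2]
```

```bash
(python3 -m creep '[{"tx":0.22,"ty":1,"tz":0,"rx":0,"ry":0,"rz":0,"fingers":255}]'
python3 -m creep '[{"tx":0.22,"ty":1,"tz":0,"rx":0,"ry":0,"rz":0,"fingers":255}]'
python3 -m creep '[{"tx":0.22,"ty":1,"tz":0,"rx":0,"ry":0,"rz":0,"fingers":255}]') | grep -v -e ori -e wid
```

```text
t: 7.82
ee_pos: [607.8, 42.8, 90.7]
ft_force: [0.0, -1.7, 5.1]
t: 7.95
ee_pos: [608.0, 43.8, 90.7]
ft_force: [0.6, -1.8, 5.4]
t: 8.07
ee_pos: [608.2, 44.8, 90.7]
ft_force: [-0.3, -1.8, 5.7]
```

```bash
(python3 -m creep '[{"tx":0.22,"ty":1,"tz":0,"rx":0,"ry":0,"rz":0,"fingers":255}]'
) | grep -v -e ori -e wid
```

```text
t: 8.2
ee_pos: [608.4, 45.8, 90.7]
ft_force: [0.1, -2.6, 4.6]
```

```bash
(python3 -m creep '[{"tx":0.22,"ty":1,"tz":0,"rx":0,"ry":0,"rz":0,"fingers":255}]'
python3 -m creep '[{"tx":0.22,"ty":1,"tz":0,"rx":0,"ry":0,"rz":0,"fingers":255}]') | grep -v -e ori -e wid
```

```text
t: 8.32
ee_pos: [608.6, 46.6, 90.7]
ft_force: [-0.8, -3.9, 6.2]
t: 8.45
ee_pos: [608.7, 47.2, 90.7]
ft_force: [-0.1, -6.9, 6.0]
```

```bash
(python3 -m creep '[{"tx":0.1,"ty":0.5,"tz":0,"rx":0,"ry":0,"rz":0,"fingers":255}]'
python3 -m creep '[{"tx":0,"ty":0,"tz":0,"rx":0,"ry":0,"rz":0,"fingers":255}]') 
python3 - <<'E'
from h import *
for n in("scene","wrist"):
    im=ctrl.get_image(n);cv2.imwrite(f"pics/{n}2.png",im["pixels"])
E
```

```text
t: 8.57
ee_pos: [608.8, 47.4, 90.7]
orientation: [-1.565, 0.174, -0.174]
ft_force: [-0.8, -7.7, 5.9]
width: 23.3
t: 8.7
ee_pos: [608.8, 47.4, 90.7]
orientation: [-1.565, 0.175, -0.174]
ft_force: [-1.2, -6.0, 4.6]
width: 23.7
```

View pics/wrist2.png

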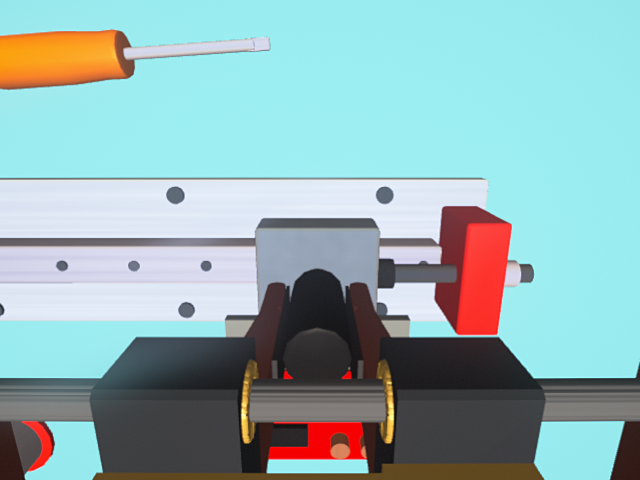

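Wrist view: the carriage edge at (380,273) touches the red nose, with about 6 N on it. Next I'll stroke towards blue, with fine steps over the spot.

```bash
(python3 -m creep '[{"tx":-0.66,"ty":-3,"tz":0,"rx":0,"ry":0,"rz":0,"fingers":255},{"tx":-1.76,"ty":-8,"tz":0,"rx":0,"ry":0,"rz":0,"fingers":255},{"tx":-2.9,"ty":-13,"tz":0,"rx":0,"ry":0,"rz":0,"fingers":255}]'
python3 -m creep '[{"tx":-1.1,"ty":-5,"tz":0,"rx":0,"ry":0,"rz":0,"fingers":255},{"tx":-2.2,"ty":-10,"tz":0,"rx":0,"ry":0,"rz":0,"fingers":255}]'
python3 -m creep '[{"tx":-1.1,"ty":-5,"tz":0,"rx":0,"ry":0,"rz":0,"fingers":255},{"tx":-2.0,"ty":-9,"tz":0,"rx":0,"ry":0,"rz":0,"fingers":255}]'
python3 -m creep '[{"tx":-0.9,"ty":-4,"tz":0,"rx":0,"ry":0,"rz":0,"fingers":255}]') | grep -v -e ori -e wid
```

```text
t: 9.18
ee_pos: [606.1, 35.4, 90.7]
ft_force: [1.2, 2.1, 4.5]
t: 9.43
ee_pos: [603.8, 25.1, 90.7]
ft_force: [-0.6, 1.9, 4.6]
t: 9.68
ee_pos: [601.8, 16.1, 90.7]
ft_force: [-0.2, 2.1, 5.3]
t: 9.8
ee_pos: [600.9, 12.2, 90.7]
ft_force: [-0.2, 2.4, 5.0]
```

Now 2 mm per row from y=12 through the spot.

```bash
(python3 -m creep '[{"tx":-0.9,"ty":-4,"tz":0,"rx":0,"ry":0,"rz":0,"fingers":255}]'
python3 -m creep '[{"tx":-0.44,"ty":-2,"tz":0,"rx":0,"ry":0,"rz":0,"fingers":255}]'
python3 -m creep '[{"tx":-0.44,"ty":-2,"tz":0,"rx":0,"ry":0,"rz":0,"fingers":255}]'
python3 -m creep '[{"tx":-0.44,"ty":-2,"tz":0,"rx":0,"ry":0,"rz":0,"fingers":255}]'
python3 -m creep '[{"tx":-0.44,"ty":-2,"tz":0,"rx":0,"ry":0,"rz":0,"fingers":255}]'
python3 -m creep '[{"tx":-0.44,"ty":-2,"tz":0,"rx":0,"ry":0,"rz":0,"fingers":255}]'
python3 -m creep '[{"tx":-0.44,"ty":-2,"tz":0,"rx":0,"ry":0,"rz":0,"fingers":255}]'
python3 -m creep '[{"tx":-0.44,"ty":-2,"tz":0,"rx":0,"ry":0,"rz":0,"fingers":255}]'
python3 -m creep '[{"tx":-0.44,"ty":-2,"tz":0,"rx":0,"ry":0,"rz":0,"fingers":255}]'
python3 -m creep '[{"tx":-0.44,"ty":-2,"tz":0,"rx":0,"ry":0,"rz":0,"fingers":255}]'
python3 -m creep '[{"tx":-0.44,"ty":-2,"tz":0,"rx":0,"ry":0,"rz":0,"fingers":255}]'
python3 -m creep '[{"tx":-0.44,"ty":-2,"tz":0,"rx":0,"ry":0,"rz":0,"fingers":255}]'
python3 -m creep '[{"tx":-0.44,"ty":-2,"tz":0,"rx":0,"ry":0,"rz":0,"fingers":255}]'
python3 -m creep '[{"tx":-0.44,"ty":-2,"tz":0,"rx":0,"ry":0,"rz":0,"fingers":255}]'
python3 -m creep '[{"tx":-0.44,"ty":-2,"tz":0,"rx":0,"ry":0,"rz":0,"fingers":255}]'
python3 -m creep '[{"tx":-0.44,"ty":-2,"tz":0,"rx":0,"ry":0,"rz":0,"fingers":255}]'
python3 -m creep '[{"tx":-0.44,"ty":-2,"tz":0,"rx":0,"ry":0,"rz":0,"fingers":255}]'
python3 -m creep '[{"tx":-0.44,"ty":-2,"tz":0,"rx":0,"ry":0,"rz":0,"fingers":255}]'
python3 -m creep '[{"tx":-0.44,"ty":-2,"tz":0,"rx":0,"ry":0,"rz":0,"fingers":255}]'
python3 -m creep '[{"tx":-0.44,"ty":-2,"tz":0,"rx":0,"ry":0,"rz":0,"fingers":255}]') | grep -e ee_ -e ft
```

```text
ee_pos: [600.0, 8.2, 90.7]
ft_force: [-0.1, 1.2, 5.4]
ee_pos: [599.5, 6.1, 90.7]
ft_force: [0.4, 2.3, 7.0]
ee_pos: [599.1, 4.2, 90.7]
ft_force: [-0.1, 2.1, 5.1]
ee_pos: [598.6, 2.2, 90.7]
ft_force: [-0.6, 1.6, 5.8]
ee_pos: [598.2, 0.2, 90.7]
ft_force: [0.1, 1.8, 5.2]
ee_pos: [597.8, -1.6, 90.7]
ft_force: [-0.3, 3.2, 5.2]
ee_pos: [597.4, -3.4, 90.7]
ft_force: [-0.0, 3.8, 5.3]
ee_pos: [597.0, -5.2, 90.7]
ft_force: [-0.2, 5.5, 6.3]
ee_pos: [596.5, -7.1, 90.7]
ft_force: [-0.1, 6.3, 4.9]
ee_pos: [596.1, -9.1, 90.7]
ft_force: [-1.4, 1.0, 6.6]
ee_pos: [595.6, -11.1, 90.7]
ft_force: [-0.7, -0.8, 6.6]
ee_pos: [595.2, -13.3, 90.7]
ft_force: [-0.5, -0.5, 6.3]
ee_pos: [594.7, -15.4, 90.7]
ft_force: [-0.7, -1.6, 5.9]
ee_pos: [594.1, -17.6, 90.7]
ft_force: [-0.4, -0.7, 7.1]
ee_pos: [593.7, -19.8, 90.7]
ft_force: [-0.4, 1.1, 5.8]
ee_pos: [593.2, -21.8, 90.7]
ft_force: [-1.0, 0.9, 5.5]
ee_pos: [592.8, -23.8, 90.7]
ft_force: [-1.0, 2.5, 6.2]
ee_pos: [592.3, -25.7, 90.7]
ft_force: [-1.3, 2.0, 5.7]
ee_pos: [591.9, -27.8, 90.7]
ft_force: [-1.3, 1.7, 6.2]
ee_pos: [591.4, -29.7, 90.7]
ft_force: [-0.4, 1.6, 5.7]
```

```bash
(python3 -m creep '[{"tx":-0.9,"ty":-4,"tz":0,"rx":0,"ry":0,"rz":0,"fingers":255},{"tx":-1.8,"ty":-8,"tz":0,"rx":0,"ry":0,"rz":0,"fingers":255}]'
python3 -m creep '[{"tx":-0.9,"ty":-4,"tz":0,"rx":0,"ry":0,"rz":0,"fingers":255},{"tx":-1.8,"ty":-8,"tz":0,"rx":0,"ry":0,"rz":0,"fingers":255}]'
python3 -m creep '[{"tx":-0.9,"ty":-4,"tz":0,"rx":0,"ry":0,"rz":0,"fingers":255},{"tx":-1.8,"ty":-8,"tz":0,"rx":0,"ry":0,"rz":0,"fingers":255}]'
python3 -m creep '[{"tx":-0.9,"ty":-4,"tz":0,"rx":0,"ry":0,"rz":0,"fingers":255},{"tx":-1.8,"ty":-8,"tz":0,"rx":0,"ry":0,"rz":0,"fingers":255}]'
python3 -m creep '[{"tx":-0.9,"ty":-4,"tz":0,"rx":0,"ry":0,"rz":0,"fingers":255},{"tx":-1.8,"ty":-8,"tz":0,"rx":0,"ry":0,"rz":0,"fingers":255}]'
python3 -m creep '[{"tx":-0.9,"ty":-4,"tz":0,"rx":0,"ry":0,"rz":0,"fingers":255},{"tx":-1.8,"ty":-8,"tz":0,"rx":0,"ry":0,"rz":0,"fingers":255}]'
python3 -m creep '[{"tx":-0.9,"ty":-4,"tz":0,"rx":0,"ry":0,"rz":0,"fingers":255},{"tx":-1.8,"ty":-8,"tz":0,"rx":0,"ry":0,"rz":0,"fingers":255}]'
python3 -m creep '[{"tx":-0.9,"ty":-4,"tz":0,"rx":0,"ry":0,"rz":0,"fingers":255},{"tx":-1.8,"ty":-8,"tz":0,"rx":0,"ry":0,"rz":0,"fingers":255}]') | grep -e ee_ -e ft
```

```text
ee_pos: [589.6, -37.8, 90.7]
ft_force: [-0.6, 1.5, 6.7]
ee_pos: [587.8, -45.8, 90.7]
ft_force: [-0.6, 2.9, 6.3]
ee_pos: [586.0, -53.8, 90.7]
ft_force: [-0.5, 1.8, 5.7]
ee_pos: [584.2, -61.8, 90.7]
ft_force: [0.2, 1.8, 6.5]
ee_pos: [582.4, -69.8, 90.7]
ft_force: [-0.8, 1.2, 5.8]
ee_pos: [580.6, -77.8, 90.7]
ft_force: [-0.4, 2.5, 6.0]
ee_pos: [578.8, -85.8, 90.7]
ft_force: [0.0, 1.7, 6.2]
ee_pos: [577.0, -93.8, 90.7]
ft_force: [-0.1, 2.4, 6.2]
```

```bash
(python3 -m creep '[{"tx":-0.44,"ty":-2,"tz":0,"rx":0,"ry":0,"rz":0,"fingers":255},{"tx":-0.88,"ty":-4,"tz":0,"rx":0,"ry":0,"rz":0,"fingers":255}]'
python3 -m creep '[{"tx":-0.44,"ty":-2,"tz":0,"rx":0,"ry":0,"rz":0,"fingers":255},{"tx":-0.88,"ty":-4,"tz":0,"rx":0,"ry":0,"rz":0,"fingers":255}]'
python3 -m creep '[{"tx":-0.44,"ty":-2,"tz":0,"rx":0,"ry":0,"rz":0,"fingers":255},{"tx":-0.88,"ty":-4,"tz":0,"rx":0,"ry":0,"rz":0,"fingers":255}]'
python3 -m creep '[{"tx":-0.22,"ty":-1,"tz":0,"rx":0,"ry":0,"rz":0,"fingers":255},{"tx":-0.44,"ty":-2,"tz":0,"rx":0,"ry":0,"rz":0,"fingers":255}]'
python3 -m creep '[{"tx":-0.22,"ty":-1,"tz":0,"rx":0,"ry":0,"rz":0,"fingers":255},{"tx":-0.44,"ty":-2,"tz":0,"rx":0,"ry":0,"rz":0,"fingers":255}]') | grep -e ee_ -e ft
```

```text
ee_pos: [576.1, -97.8, 90.7]
ft_force: [-0.8, 0.9, 7.0]
ee_pos: [575.2, -101.7, 90.7]
ft_force: [-1.1, 2.2, 6.4]
ee_pos: [574.3, -105.7, 90.7]
ft_force: [-0.9, 1.1, 5.9]
ee_pos: [573.9, -107.7, 90.7]
ft_force: [-0.4, 1.8, 5.8]
ee_pos: [573.4, -109.7, 90.7]
ft_force: [-0.6, 1.7, 6.7]
```

```bash
(python3 -m creep '[{"tx":-0.22,"ty":-1,"tz":0,"rx":0,"ry":0,"rz":0,"fingers":255}]'
python3 -m creep '[{"tx":-0.22,"ty":-1,"tz":0,"rx":0,"ry":0,"rz":0,"fingers":255}]') | grep -e ee_ -e ft
```

```text
ee_pos: [573.2, -110.7, 90.7]
ft_force: [-1.1, 0.8, 6.4]
ee_pos: [572.9, -111.7, 90.7]
ft_force: [-1.7, 1.1, 7.1]
```

```bash
(python3 -m creep '[{"tx":-0.22,"ty":-1,"tz":0,"rx":0,"ry":0,"rz":0,"fingers":255}]'
python3 -m creep '[{"tx":-0.22,"ty":-1,"tz":0,"rx":0,"ry":0,"rz":0,"fingers":255}]'
python3 -m creep '[{"tx":-0.22,"ty":-1,"tz":0,"rx":0,"ry":0,"rz":0,"fingers":255}]') | grep -e ee_ -e ft
```

```text
ee_pos: [572.7, -112.7, 90.7]
ft_force: [-0.2, 2.1, 6.1]
ee_pos: [572.5, -113.7, 90.7]
ft_force: [-1.5, 1.3, 6.9]
ee_pos: [572.3, -114.7, 90.7]
ft_force: [-0.5, 2.3, 6.1]
```

```bash
(python3 -m creep '[{"tx":-0.22,"ty":-1,"tz":0,"rx":0,"ry":0,"rz":0,"fingers":255}]'
python3 -m creep '[{"tx":-0.22,"ty":-1,"tz":0,"rx":0,"ry":0,"rz":0,"fingers":255}]'
python3 -m creep '[{"tx":-0.22,"ty":-1,"tz":0,"rx":0,"ry":0,"rz":0,"fingers":255}]') | grep -e ee_ -e ft
```

```text
ee_pos: [572.0, -115.7, 90.7]
ft_force: [-1.3, 0.7, 7.2]
ee_pos: [571.8, -116.7, 90.7]
ft_force: [-1.0, 1.8, 6.5]
ee_pos: [571.6, -117.7, 90.7]
ft_force: [-0.9, 1.2, 6.9]
```

```bash
(python3 -m creep '[{"tx":-0.22,"ty":-1,"tz":0,"rx":0,"ry":0,"rz":0,"fingers":255}]'
python3 -m creep '[{"tx":-0.22,"ty":-1,"tz":0,"rx":0,"ry":0,"rz":0,"fingers":255}]'
python3 -m creep '[{"tx":-0.22,"ty":-1,"tz":0,"rx":0,"ry":0,"rz":0,"fingers":255}]') | grep -e ee_ -e ft
```

```text
ee_pos: [571.4, -118.7, 90.7]
ft_force: [-1.3, 2.1, 7.4]
ee_pos: [571.2, -119.7, 90.7]
ft_force: [-1.4, 2.4, 7.6]
ee_pos: [571.0, -120.7, 90.7]
ft_force: [-1.8, 1.2, 6.5]
```

```bash
(python3 -m creep '[{"tx":-0.22,"ty":-1,"tz":0,"rx":0,"ry":0,"rz":0,"fingers":255}]'
python3 -m creep '[{"tx":-0.22,"ty":-1,"tz":0,"rx":0,"ry":0,"rz":0,"fingers":255}]') | grep -e ee_ -e ft
```

```text
ee_pos: [570.7, -121.7, 90.7]
ft_force: [-2.0, 1.7, 5.9]
ee_pos: [570.5, -122.6, 90.7]
ft_force: [-1.3, 2.6, 7.2]
```

```bash
(python3 -m creep '[{"tx":-0.22,"ty":-1,"tz":0,"rx":0,"ry":0,"rz":0,"fingers":255}]'
python3 -m creep '[{"tx":-0.22,"ty":-1,"tz":0,"rx":0,"ry":0,"rz":0,"fingers":255}]') | grep -e ee_ -e ft
```

```text
ee_pos: [570.3, -123.4, 90.7]
ft_force: [-1.4, 4.4, 7.4]
ee_pos: [570.2, -124.1, 90.7]
ft_force: [-0.0, 6.7, 7.4]
```

```bash
(python3 -m creep '[{"tx":-0.1,"ty":-0.5,"tz":0,"rx":0,"ry":0,"rz":0,"fingers":255}]'
python3 -m creep '[{"tx":0,"ty":0,"tz":0,"rx":0,"ry":0,"rz":0,"fingers":255}]') 
python3 - <<'E'
from h import *
for n in("wrist",):
    im=ctrl.get_image(n);cv2.imwrite(f"pics/{n}3.png",im["pixels"])
E
```

```text
t: 17.55
ee_pos: [570.1, -124.3, 90.7]
orientation: [-1.562, 0.175, -0.174]
ft_force: [0.3, 7.6, 6.1]
width: 23.6
t: 17.68
ee_pos: [570.1, -124.3, 90.7]
orientation: [-1.562, 0.175, -0.174]
ft_force: [0.5, 6.3, 7.2]
width: 23.7
```

View pics/wrist3.png

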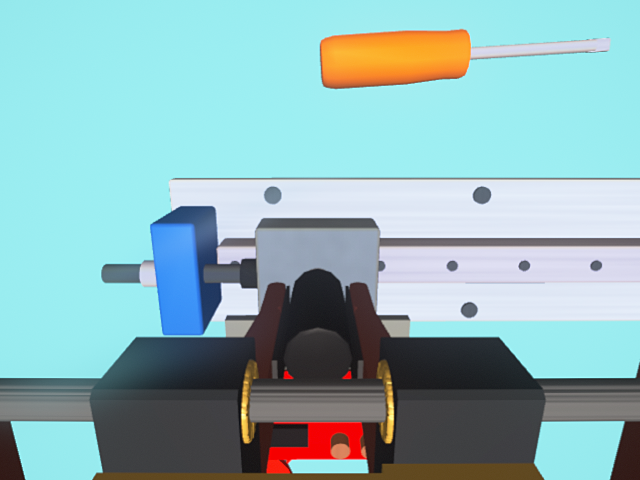

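Both noses have been touched at about 5–6 N. Next is the return, fast to about y=-32 and then fine steps.

```bash
(python3 -m creep '[{"tx":0.66,"ty":3,"tz":0,"rx":0,"ry":0,"rz":0,"fingers":255},{"tx":2.2,"ty":10,"tz":0,"rx":0,"ry":0,"rz":0,"fingers":255},{"tx":4.4,"ty":20,"tz":0,"rx":0,"ry":0,"rz":0,"fingers":255},{"tx":6.7,"ty":30,"tz":0,"rx":0,"ry":0,"rz":0,"fingers":255},{"tx":8.9,"ty":40,"tz":0,"rx":0,"ry":0,"rz":0,"fingers":255},{"tx":11.2,"ty":50,"tz":0,"rx":0,"ry":0,"rz":0,"fingers":255},{"tx":13.4,"ty":60,"tz":0,"rx":0,"ry":0,"rz":0,"fingers":255},{"tx":15.6,"ty":70,"tz":0,"rx":0,"ry":0,"rz":0,"fingers":255},{"tx":17.9,"ty":80,"tz":0,"rx":0,"ry":0,"rz":0,"fingers":255},{"tx":20.1,"ty":90,"tz":0,"rx":0,"ry":0,"rz":0,"fingers":255}]'
python3 -m creep '[{"tx":0.44,"ty":2,"tz":0,"rx":0,"ry":0,"rz":0,"fingers":255}]'
python3 -m creep '[{"tx":0.44,"ty":2,"tz":0,"rx":0,"ry":0,"rz":0,"fingers":255}]'
python3 -m creep '[{"tx":0.44,"ty":2,"tz":0,"rx":0,"ry":0,"rz":0,"fingers":255}]'
python3 -m creep '[{"tx":0.44,"ty":2,"tz":0,"rx":0,"ry":0,"rz":0,"fingers":255}]'
python3 -m creep '[{"tx":0.44,"ty":2,"tz":0,"rx":0,"ry":0,"rz":0,"fingers":255}]'
python3 -m creep '[{"tx":0.44,"ty":2,"tz":0,"rx":0,"ry":0,"rz":0,"fingers":255}]') | grep -e ee_ -e ft
```

```text
ee_pos: [590.1, -35.5, 90.7]
ft_force: [-1.1, -1.5, 6.6]
ee_pos: [590.7, -33.2, 90.7]
ft_force: [-1.2, -1.2, 5.9]
ee_pos: [591.0, -31.5, 90.7]
ft_force: [-2.3, -1.7, 5.6]
ee_pos: [591.4, -29.6, 90.7]
ft_force: [-1.8, -1.2, 6.0]
ee_pos: [591.9, -27.7, 90.7]
ft_force: [-0.7, -1.9, 6.6]
ee_pos: [592.3, -25.7, 90.7]
ft_force: [-1.4, -2.1, 6.2]
ee_pos: [592.7, -24.0, 90.7]
ft_force: [-2.1, -4.3, 6.5]
```

```bash
(python3 -m creep '[{"tx":0.22,"ty":1,"tz":0,"rx":0,"ry":0,"rz":0,"fingers":255}]'
python3 -m creep '[{"tx":0.22,"ty":1,"tz":0,"rx":0,"ry":0,"rz":0,"fingers":255}]'
python3 -m creep '[{"tx":0.22,"ty":1,"tz":0,"rx":0,"ry":0,"rz":0,"fingers":255}]'
python3 -m creep '[{"tx":0.22,"ty":1,"tz":0,"rx":0,"ry":0,"rz":0,"fingers":255}]'
python3 -m creep '[{"tx":0.22,"ty":1,"tz":0,"rx":0,"ry":0,"rz":0,"fingers":255}]'
python3 -m creep '[{"tx":0.22,"ty":1,"tz":0,"rx":0,"ry":0,"rz":0,"fingers":255}]'
python3 -m creep '[{"tx":0.22,"ty":1,"tz":0,"rx":0,"ry":0,"rz":0,"fingers":255}]') | grep -e ee_ -e ft
```

```text
ee_pos: [592.9, -23.1, 90.7]
ft_force: [-1.5, -3.0, 6.7]
ee_pos: [593.1, -22.2, 90.7]
ft_force: [-2.7, -4.8, 6.4]
ee_pos: [593.3, -21.2, 90.7]
ft_force: [-1.7, -5.4, 5.9]
ee_pos: [593.5, -20.3, 90.7]
ft_force: [-0.8, -3.3, 6.1]
ee_pos: [593.7, -19.6, 90.7]
ft_force: [-2.0, -8.2, 7.7]
ee_pos: [594.0, -18.3, 90.7]
ft_force: [-2.3, -6.3, 7.0]
ee_pos: [594.2, -17.4, 90.7]
ft_force: [-0.9, -0.3, 6.2]
```

```bash
(python3 -m creep '[{"tx":0.22,"ty":1,"tz":0,"rx":0,"ry":0,"rz":0,"fingers":255}]'
python3 -m creep '[{"tx":0.22,"ty":1,"tz":0,"rx":0,"ry":0,"rz":0,"fingers":255}]'
python3 -m creep '[{"tx":0.22,"ty":1,"tz":0,"rx":0,"ry":0,"rz":0,"fingers":255}]'
python3 -m creep '[{"tx":0.22,"ty":1,"tz":0,"rx":0,"ry":0,"rz":0,"fingers":255}]'
python3 -m creep '[{"tx":0.1,"ty":0.4,"tz":0,"rx":0,"ry":0,"rz":0,"fingers":255},{"tx":0.1,"ty":0.4,"tz":0,"rx":0,"ry":0,"rz":0,"fingers":255}]') | grep -e ee_ -e ft
```

```text
ee_pos: [594.5, -16.3, 90.8]
ft_force: [-1.3, -6.6, 7.3]
ee_pos: [594.7, -15.2, 90.7]
ft_force: [-1.3, 0.6, 6.1]
ee_pos: [594.9, -14.2, 90.7]
ft_force: [-2.6, -6.3, 6.8]
ee_pos: [595.2, -13.1, 90.7]
ft_force: [-2.0, 0.8, 6.2]
ee_pos: [595.3, -12.3, 90.7]
ft_force: [-1.2, -1.2, 6.3]
```

The slow steps show stick-slip, so I have time to sweep the spot again at a steady 3 mm/row in both directions for a cleaner centre.

```bash
(python3 -m creep '[{"tx":0.67,"ty":3,"tz":0,"rx":0,"ry":0,"rz":0,"fingers":255},{"tx":1.34,"ty":6,"tz":0,"rx":0,"ry":0,"rz":0,"fingers":255},{"tx":2.0,"ty":9,"tz":0,"rx":0,"ry":0,"rz":0,"fingers":255},{"tx":2.7,"ty":12,"tz":0,"rx":0,"ry":0,"rz":0,"fingers":255},{"tx":3.4,"ty":15,"tz":0,"rx":0,"ry":0,"rz":0,"fingers":255},{"tx":4,"ty":18,"tz":0,"rx":0,"ry":0,"rz":0,"fingers":255},{"tx":4.2,"ty":19,"tz":0,"rx":0,"ry":0,"rz":0,"fingers":255}]'
python3 -m creep '[{"tx":-0.67,"ty":-3,"tz":0,"rx":0,"ry":0,"rz":0,"fingers":255}]'
python3 -m creep '[{"tx":-0.67,"ty":-3,"tz":0,"rx":0,"ry":0,"rz":0,"fingers":255}]'
python3 -m creep '[{"tx":-0.67,"ty":-3,"tz":0,"rx":0,"ry":0,"rz":0,"fingers":255}]'
python3 -m creep '[{"tx":-0.67,"ty":-3,"tz":0,"rx":0,"ry":0,"rz":0,"fingers":255}]'
python3 -m creep '[{"tx":-0.67,"ty":-3,"tz":0,"rx":0,"ry":0,"rz":0,"fingers":255}]'
python3 -m creep '[{"tx":-0.67,"ty":-3,"tz":0,"rx":0,"ry":0,"rz":0,"fingers":255}]'
python3 -m creep '[{"tx":-0.67,"ty":-3,"tz":0,"rx":0,"ry":0,"rz":0,"fingers":255}]'
python3 -m creep '[{"tx":-0.67,"ty":-3,"tz":0,"rx":0,"ry":0,"rz":0,"fingers":255}]'
python3 -m creep '[{"tx":-0.67,"ty":-3,"tz":0,"rx":0,"ry":0,"rz":0,"fingers":255}]'
python3 -m creep '[{"tx":-0.67,"ty":-3,"tz":0,"rx":0,"ry":0,"rz":0,"fingers":255}]'
python3 -m creep '[{"tx":-0.67,"ty":-3,"tz":0,"rx":0,"ry":0,"rz":0,"fingers":255}]'
python3 -m creep '[{"tx":-0.67,"ty":-3,"tz":0,"rx":0,"ry":0,"rz":0,"fingers":255}]'
python3 -m creep '[{"tx":-0.67,"ty":-3,"tz":0,"rx":0,"ry":0,"rz":0,"fingers":255}]'
python3 -m creep '[{"tx":-0.67,"ty":-3,"tz":0,"rx":0,"ry":0,"rz":0,"fingers":255}]') | grep -e ee_ -e ft
```

```text
ee_pos: [599.7, 6.8, 90.7]
ft_force: [-0.6, -1.8, 6.1]
ee_pos: [599.1, 4.2, 90.7]
ft_force: [-0.4, 2.7, 4.8]
ee_pos: [598.4, 1.1, 90.7]
ft_force: [-0.6, 1.6, 5.8]
ee_pos: [597.7, -1.8, 90.7]
ft_force: [0.0, 2.9, 4.6]
ee_pos: [597.2, -4.4, 90.7]
ft_force: [0.7, 5.0, 5.8]
ee_pos: [596.5, -7.3, 90.7]
ft_force: [0.1, 5.6, 4.7]
ee_pos: [595.8, -10.3, 90.7]
ft_force: [-0.8, 2.0, 6.1]
ee_pos: [595.1, -13.5, 90.8]
ft_force: [0.9, 6.0, 5.5]
ee_pos: [594.4, -16.6, 90.7]
ft_force: [-1.5, -0.6, 6.6]
ee_pos: [593.7, -19.8, 90.8]
ft_force: [-0.2, 1.6, 5.9]
ee_pos: [593.0, -22.9, 90.7]
ft_force: [-0.4, 1.8, 6.1]
ee_pos: [592.3, -25.9, 90.7]
ft_force: [-0.5, 1.7, 5.0]
ee_pos: [591.7, -28.9, 90.7]
ft_force: [-0.5, 1.8, 5.5]
ee_pos: [591.0, -31.9, 90.7]
ft_force: [-0.8, 1.3, 5.6]
ee_pos: [590.3, -34.9, 90.7]
ft_force: [-1.5, 1.9, 5.6]
```

```bash
(python3 -m creep '[{"tx":-0.22,"ty":-1,"tz":0,"rx":0,"ry":0,"rz":0,"fingers":255}]'
python3 -m creep '[{"tx":0.67,"ty":3,"tz":0,"rx":0,"ry":0,"rz":0,"fingers":255}]'
python3 -m creep '[{"tx":0.67,"ty":3,"tz":0,"rx":0,"ry":0,"rz":0,"fingers":255}]'
python3 -m creep '[{"tx":0.67,"ty":3,"tz":0,"rx":0,"ry":0,"rz":0,"fingers":255}]'
python3 -m creep '[{"tx":0.67,"ty":3,"tz":0,"rx":0,"ry":0,"rz":0,"fingers":255}]'
python3 -m creep '[{"tx":0.67,"ty":3,"tz":0,"rx":0,"ry":0,"rz":0,"fingers":255}]'
python3 -m creep '[{"tx":0.67,"ty":3,"tz":0,"rx":0,"ry":0,"rz":0,"fingers":255}]'
python3 -m creep '[{"tx":0.67,"ty":3,"tz":0,"rx":0,"ry":0,"rz":0,"fingers":255}]'
python3 -m creep '[{"tx":0.67,"ty":3,"tz":0,"rx":0,"ry":0,"rz":0,"fingers":255}]'
python3 -m creep '[{"tx":0.67,"ty":3,"tz":0,"rx":0,"ry":0,"rz":0,"fingers":255}]'
python3 -m creep '[{"tx":0.67,"ty":3,"tz":0,"rx":0,"ry":0,"rz":0,"fingers":255}]'
python3 -m creep '[{"tx":0.67,"ty":3,"tz":0,"rx":0,"ry":0,"rz":0,"fingers":255}]'
python3 -m creep '[{"tx":0.67,"ty":3,"tz":0,"rx":0,"ry":0,"rz":0,"fingers":255}]'
python3 -m creep '[{"tx":0.67,"ty":3,"tz":0,"rx":0,"ry":0,"rz":0,"fingers":255}]'
python3 -m creep '[{"tx":0.67,"ty":3,"tz":0,"rx":0,"ry":0,"rz":0,"fingers":255}]') | grep -e ee_ -e ft
```

```text
ee_pos: [590.0, -36.0, 90.7]
ft_force: [-0.0, 0.7, 6.7]
ee_pos: [590.6, -33.5, 90.7]
ft_force: [-0.7, -2.0, 6.6]
ee_pos: [591.3, -30.4, 90.7]
ft_force: [-1.5, -1.9, 6.0]
ee_pos: [592.0, -27.3, 90.7]
ft_force: [-0.6, -2.0, 6.0]
ee_pos: [592.6, -24.4, 90.7]
ft_force: [-2.2, -4.6, 6.3]
ee_pos: [593.2, -21.8, 90.7]
ft_force: [-1.9, -5.4, 6.9]
ee_pos: [593.8, -19.0, 90.7]
ft_force: [-2.4, -7.5, 6.4]
ee_pos: [594.6, -15.8, 90.8]
ft_force: [-1.6, -3.8, 7.4]
ee_pos: [595.2, -12.8, 90.7]
ft_force: [-1.1, -2.6, 6.6]
ee_pos: [596.0, -9.5, 90.7]
ft_force: [-1.1, -2.9, 6.2]
ee_pos: [596.7, -6.4, 90.7]
ft_force: [-1.2, -1.0, 6.2]
ee_pos: [597.4, -3.3, 90.7]
ft_force: [-0.7, -1.9, 5.6]
ee_pos: [598.1, -0.4, 90.7]
ft_force: [-0.3, -1.8, 6.1]
ee_pos: [598.7, 2.7, 90.7]
ft_force: [-0.4, -1.4, 5.9]
ee_pos: [599.4, 5.7, 90.7]
ft_force: [-1.2, -1.5, 5.3]
```

Both sweeps agree: the rising flanks mirror each other about y≈-13.5. I'll park there.

```bash
(python3 -m creep '[{"tx":-0.67,"ty":-3,"tz":0,"rx":0,"ry":0,"rz":0,"fingers":255},{"tx":-1.34,"ty":-6,"tz":0,"rx":0,"ry":0,"rz":0,"fingers":255},{"tx":-2,"ty":-9,"tz":0,"rx":0,"ry":0,"rz":0,"fingers":255},{"tx":-2.7,"ty":-12,"tz":0,"rx":0,"ry":0,"rz":0,"fingers":255},{"tx":-3.4,"ty":-15,"tz":0,"rx":0,"ry":0,"rz":0,"fingers":255},{"tx":-4.0,"ty":-18,"tz":0,"rx":0,"ry":0,"rz":0,"fingers":255},{"tx":-4.2,"ty":-19,"tz":0,"rx":0,"ry":0,"rz":0,"fingers":255},{"tx":-4.2,"ty":-19,"tz":0,"rx":0,"ry":0,"rz":0,"fingers":255},{"tx":-4.2,"ty":-19,"tz":0,"rx":0,"ry":0,"rz":0,"fingers":255}]')
```

```text
t: 26.98
ee_pos: [595.3, -12.5, 90.7]
orientation: [-1.563, 0.175, -0.174]
ft_force: [-0.4, 3.5, 6.2]
width: 23.7
```

```bash
python3 -m creep '[{"tx":-0.2,"ty":-1,"tz":0,"rx":0,"ry":0,"rz":0,"fingers":255},{"tx":-0.2,"ty":-1,"tz":0,"rx":0,"ry":0,"rz":0,"fingers":255},{"tx":-0.2,"ty":-1,"tz":0,"rx":0,"ry":0,"rz":0,"fingers":255}]'
```

```text
t: 27.35
ee_pos: [594.9, -14.3, 90.7]
orientation: [-1.564, 0.175, -0.174]
ft_force: [-1.0, -0.5, 6.9]
width: 23.3
```

```bash
python3 -m creep '[{"tx":0.15,"ty":0.7,"tz":0,"rx":0,"ry":0,"rz":0,"fingers":255},{"tx":0.15,"ty":0.7,"tz":0,"rx":0,"ry":0,"rz":0,"fingers":255},{"tx":0.15,"ty":0.7,"tz":0,"rx":0,"ry":0,"rz":0,"fingers":255}]'
```

```text
t: 27.72
ee_pos: [594.9, -14.1, 90.8]
orientation: [-1.565, 0.175, -0.174]
ft_force: [-1.5, -3.4, 6.9]
width: 23.6
```

```bash
python3 -m creep '[{"tx":0.06,"ty":0.3,"tz":0,"rx":0,"ry":0,"rz":0,"fingers":255},{"tx":0.06,"ty":0.3,"tz":0,"rx":0,"ry":0,"rz":0,"fingers":255},{"tx":0.06,"ty":0.3,"tz":0,"rx":0,"ry":0,"rz":0,"fingers":255}]'
```

```text
t: 28.1
ee_pos: [594.9, -14.1, 90.7]
orientation: [-1.565, 0.175, -0.173]
ft_force: [-1.5, -5.2, 7.3]
width: 23.7
```

```bash
python3 -m creep '[{"tx":0.06,"ty":0.3,"tz":0,"rx":0,"ry":0,"rz":0,"fingers":255},{"tx":0.06,"ty":0.3,"tz":0,"rx":0,"ry":0,"rz":0,"fingers":255},{"tx":0.06,"ty":0.3,"tz":0,"rx":0,"ry":0,"rz":0,"fingers":255}]'
```

```text
t: 28.48
ee_pos: [595.0, -14.0, 90.7]
orientation: [-1.566, 0.175, -0.173]
ft_force: [-1.7, -6.1, 7.6]
width: 23.7
```

The position is within my uncertainty, so I'll relax the residual load and then release.

```bash
python3 -m creep '[{"tx":-0.1,"ty":-0.8,"tz":0,"rx":0,"ry":0,"rz":0,"fingers":255},{"tx":-0.1,"ty":-0.8,"tz":0,"rx":0,"ry":0,"rz":0,"fingers":255}]'
```

```text
t: 28.72
ee_pos: [594.9, -14.2, 90.8]
orientation: [-1.565, 0.175, -0.174]
ft_force: [-2.0, -3.2, 6.9]
width: 23.6
```

```bash
python3 -m creep '[{"tx":0,"ty":-0.4,"tz":0,"rx":0,"ry":0,"rz":0,"fingers":255},{"tx":0,"ty":-0.4,"tz":0,"rx":0,"ry":0,"rz":0,"fingers":200},{"tx":0,"ty":-0.4,"tz":0,"rx":0,"ry":0,"rz":0,"fingers":100},{"tx":0,"ty":-0.4,"tz":0,"rx":0,"ry":0,"rz":0,"fingers":0},{"tx":0,"ty":-0.4,"tz":0,"rx":0,"ry":0,"rz":0,"fingers":0},{"tx":0,"ty":-0.4,"tz":0,"rx":0,"ry":0,"rz":0,"fingers":0},{"tx":0,"ty":-0.4,"tz":0,"rx":0,"ry":0,"rz":0,"fingers":0}]'
```

```text
t: 29.6
ee_pos: [595.5, -13.6, 90.6]
orientation: [-1.564, 0.174, -0.174]
ft_force: [0.8, -0.9, -0.1]
width: 70.1
```

```bash
python3 -m creep '[{"tx":0,"ty":0,"tz":20,"rx":0,"ry":0,"rz":0,"fingers":0},{"tx":0,"ty":0,"tz":60,"rx":0,"ry":0,"rz":0,"fingers":0},{"tx":0,"ty":0,"tz":90,"rx":0,"ry":0,"rz":0,"fingers":0},{"tx":0,"ty":0,"tz":90,"rx":0,"ry":0,"rz":0,"fingers":0},{"tx":0,"ty":0,"tz":90,"rx":0,"ry":0,"rz":0,"fingers":0}]'
python3 - <<'E'
from h import *
for n in("wrist","scene"):
    im=ctrl.get_image(n);cv2.imwrite(f"pics/{n}4.png",im["pixels"])
    if n=="wrist": print(proj(im,[[595,-13.7,124],[595,-9,124]]))
E
```

```text
t: 30.22
ee_pos: [595.2, -13.6, 180.8]
orientation: [-1.564, 0.174, -0.174]
ft_force: [-0.3, 1.5, -0.8]
width: 88.1
[[316.8152331  267.24667034]
 [325.26139088 265.45675163]]
```

View pics/wrist4.png

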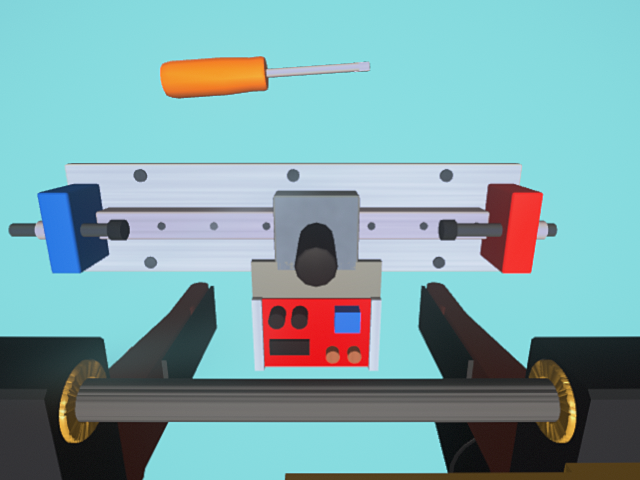

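View pics/scene4.png

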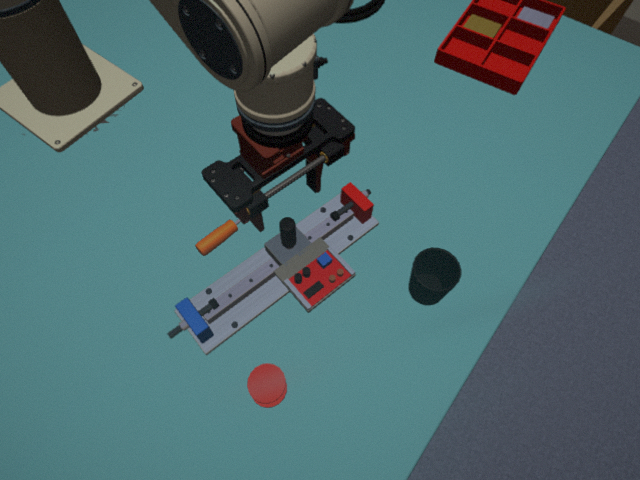

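The wrist view shows the knob top at (316,267), against (316.8,267.2) predicted for y=-13.7, so the carriage stayed put. In the scene view the spool, cup and driver have not moved.

```bash
python3 -c "
from workcell import ctrl
print(ctrl.close_job())"
```

```text
the job is handed in; nothing more can be done
None
```

The carriage is parked in the middle of the tight spot and released, and the job is handed in at about 30 s.

- **Strokes:** I took the carriage by the knob up to the red stop, then through its full travel to the blue stop. Each stop was met at about 6 N on the rubber nose, peaking at 7.7 N including drag.
- **Tight spot:** I felt the drag in both directions. The rising drag mirrored about TCP y ≈ -13.5 mm, about 20 mm from the slide's middle towards the red end.
- **Parking:** The carriage sits at y ≈ -14. That agrees with the spot centre to within my uncertainty of about 1 mm.
- **Last checks:** The gripper is open and 90 mm above its grip height, with a wrist force of about 1 N. The wrist image puts the knob within 1 px of the parking position. The solder spool, cup and screwdriver have not moved in the scene image.
- **Disagreements:**
  - The slow 1 mm steps showed stick-slip, so I did two extra sweeps over the spot after the blue stop, before parking.
  - The separate centre estimates ranged from about -12 to -14.6 mm.
  - The carriage stuck when I tried to nudge it the last 0.5 mm, so I left it there.

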